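# Roll the toppled starch can away from the iron onto the drip mat

## Task

The can of spray starch has toppled over and lies beside the hot iron. Without picking it up, roll it sideways over the worktop by pushing on its top with the fingertips, and stop it so that it is left lying still with the whole can on the drip mat. Leave the jar and the bottle standing where they are.

Things in the scene. Friction and masses are not known exactly. Their poses are not given: they have to be found in the camera images.
- can: Metal spray can lying on its side. It rolls on its straight wall, 66 mm in diameter, 140 mm long; a white cap (54 mm in diameter) makes it 184 mm long. Origin: on the axis, half way along the wall, within 3 mm of the centre of mass. x axis: along the can to the cap, away from the robot within 0.12 rad at the start; y and z turn as it rolls (z starts up). 0.18 to 0.39 kg.
- can_base_end (a point): Middle of the can's flat base, on its axis, 70 mm from the can's origin. Rolling: the can coasts after a push, slowing by about 0.1 m/s each second until it stops. While a fingertip rests on its top without slipping, the can travels half as far as the fingertip; fingers are grippy, so a push on the back of the wall tends to jam it.
- can_cap_end (a point): Middle of the cap's end face, on the can's axis, 114 mm from the can's origin.
- mat: Dark, flat, finely ribbed rubber drip mat stuck to the worktop (height 0), left or right of the can: 360 mm along its x axis, 150 mm along its y axis, less than 1 mm thick, so that the can rolls onto it without a step and its axis stays 33 mm above the worktop. Origin: centre of its underside; x points away from the robot within 0.12 rad, z up.
- iron: Steam iron lying flat on its metal rest, on the other side of the can from the mat; fixed, 310 mm along its own x axis (pointing away from the robot within 0.12 rad), 150 mm wide, 142 mm high. Origin: centre of the rest's underside.
- peg_jar: Glass jar with a wooden lid, 84 mm in diameter, 125 mm high, standing loose at one outer side of the work. Origin: centre of its underside.
- softener: White plastic bottle, 68 mm in diameter, 150 mm high, standing loose at the opposite outer side. Origin: centre of its underside.
Not all that is in view belongs to the job. Leave any purple or turquoise look-alike of the can alone.

How it is judged:
By the outcome, as a careful person would: the job done as asked, in the order asked, and still so for the second after the job is handed in, with the robot touching nothing.
It also fails if it takes over 64 s, if anything falls off the work surface, if the arm or the gripper's body presses on something with over 40 N, if the wrist force passes 120 N, or if a joint passes its speed limit or range.

## Robot

A 7-joint arm with a two-finger parallel gripper is mounted at the origin on the work surface. World frame = base frame: x ahead of the robot, y to its left, z up, the work surface at z = 0. Lengths are in m, angles in rad, forces in N, time in s.
With the tool pointing down it reaches from about 0.35 to 0.9 m from the base axis. Payload 8.1 kg.
Tool frame: the origin (TCP) lies midway between the tips of the shut fingers; the grasp point (between the pads) lies arm.hold_point_z behind it (arm.hold_point_z is the distance from the TCP to the grasp point, in m); z points along the fingers, x is the direction in which the jaws open and shut, and the axes are right-handed (so a half turn about z gives the same grasp; the last joint's range is limited). The gripper opens to 92 mm and grips with 3 to 60 N. Pads are 19 mm wide; open, the fingers measure 130 mm over their backs; the gripper's body (75 mm by 190 mm) begins 47 mm behind the grasp point.
Start: joints at [1.02, 0.434, 0.025, 1.573, -0.012, 1.134, -0.075], TCP at [0.271, -0.563, 0.227] pointing down, gripper open.
Joint ranges: [-2.62, 2.62], [-0.44, 2.09], [-1.27, 1.32], [0.08, 2.57], [-1.32, 4.46], [0.12, 2], [-2.74, 2.74]. Speed limits (rad/s): [2.22, 2.22, 3.01, 3.01, 3.14, 3.14, 3.14].

## Interface

Orientations are given as a rotation vector (axis times angle).
In Python, from cell import arm gives the robot as it stands.
- The arm moves only by the shell command python3 -m pendant 'ROWS' [FORCE]. ROWS is JSON, a list of rows, each an object with "dp": the shift along the tool's x, y, z in m, a list of three; "rotation": the turn, a rotation vector about the tool's x, y, z in rad, a list of three; "fingers": the closure, from -1 (fully open) to 1 (shut). In form: [{"dp": [x, y, z], "rotation": [rx, ry, rz], "fingers": fingers}, ...]. A call has 1 to 20 rows; each row is the pose to reach, as a shift and turn from the pose measured when the call began, along the tool's axes at that moment; what a row does not reach only later rows make up. A row lasts 1/8 s, in which the tool goes at most 62.5 mm and 10.7 degrees, less where a joint would pass 70% of its speed; a pose out of reach is approached as far as the arm can. A call with a gripper value outside its range is refused whole. The fingers move at their own pace and stop on an object; FORCE is the grip in N (left out, the last holds). Time passes only in rows, so rows that repeat a pose let the fingers close. It gives the time, the measured TCP pose, the force and the opening at its end, in the units of the state.
- arm.observe(): the state, without advancing time (a new reading comes with each control period).
- arm.get_image(name): name is "scene" or "top"; returns the picture (480x640x3 uint8, blue, green, red); there is no depth.
- arm.camera_params(name): a dict with "camera_matrix" (3x3 intrinsics, pixels), "k1" (the pictures are not rectified: a ray, as slopes to the right and down, at radius r is drawn at 1 + k1 r^2 times it, then the intrinsics apply), "rvec" (rotation vector, rad) and "tvec" (3), from world to camera coordinates, as OpenCV has them. Camera axes: x right, y down, z forward; pixel columns grow to the right and rows downward; lengths in m; the calibration is good to about 2 mm. A picture is of the moment at which its call begins. camera_params takes no time and is no camera call.
- arm.sign_off(): hands the job in, once; it reports no verdict.
The state is a dict: "clock": time; "joints": joint angles; "dq": joint speeds; "joint_efforts": joint torques, N m; "position": TCP position; "ee_rot": TCP orientation; "force": force on the tool from outside, world axes, zero at the start; "ft_torque": the same for the moment, N m; "width": opening from 0.0 (shut) to 1.0 (fully open).
Only numpy, scipy, OpenCV 4.12 (cv2) and the standard library are available. Lean on these libraries where they do the work, as an engineer would, in place of code of your own. Each camera call takes 0.05 s, during which the arm holds its last target.

## Working session

There is one attempt and no reset: what is moved stays moved. The work goes in short steps, Python scripts to look and compute and a shell command to move; the robot and the scene stay as the last step left them, time stands still between calls to the robot, and variables do not carry over. Pictures are saved under pics/ and viewed, and the job is handed in when it is done.

```bash
mkdir -p pics; ls; python3 - <<'E'
from cell import arm
import cv2
for n in ("scene","top"):
    cv2.imwrite(f"pics/{n}0.png",arm.get_image(n)); print(n,arm.camera_params(n))
print(arm.observe(),arm.hold_point_z)
E
```

```text
pics
scene {'camera_matrix': array([[444.6567885 ,   0.        , 321.85133674],
       [  0.        , 444.6567885 , 239.27427757],
       [  0.        ,   0.        ,   1.        ]]), 'k1': 0.014917387450142906, 'rvec': array([ 0.86590334,  2.73623004, -0.77503885]), 'tvec': array([ 0.37570403, -0.19518673,  1.19463319])}
top {'camera_matrix': array([[564.74963111,   0.        , 320.67559245],
       [  0.        , 564.74963111, 250.21778554],
       [  0.        ,   0.        ,   1.        ]]), 'k1': -0.13864656567399505, 'rvec': array([ 2.14563667, -2.2062156 ,  0.06804478]), 'tvec': array([0.03049279, 0.49320573, 1.40814999])}
{'clock': 0.1, 'joints': array([ 1.02041086,  0.43516779,  0.02498777,  1.57395364, -0.01164313,
        1.13401577, -0.07508494]), 'dq': array([-0.00028281, -0.00042746, -0.00067576, -0.00138326,  0.00014   ,
       -0.00048142, -0.00044476]), 'joint_efforts': array([ 4.51272281e-03, -6.69124460e+01,  9.88950916e-01, -3.15146470e+01,
       -6.03048457e-02,  3.73061467e-02,  5.91035155e-05]), 'position': array([ 0.27037602, -0.56300423,  0.22603491]), 'ee_rot': array([-2.65858242e+00,  1.67253534e+00,  1.93506885e-03]), 'force': array([-1.20759234, -0.05804878, -0.46647527]), 'ft_torque': array([-0.03237069, -0.04082401,  0.0181873 ]), 'width': 0.9965306338227382} 0.0188
```

View pics/scene0.png

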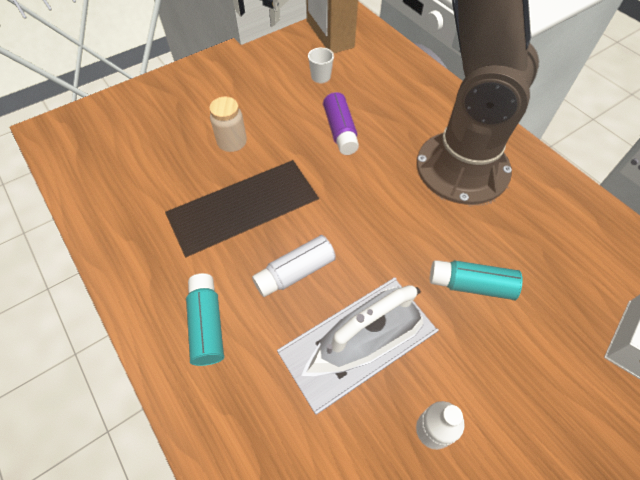

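View pics/top0.png

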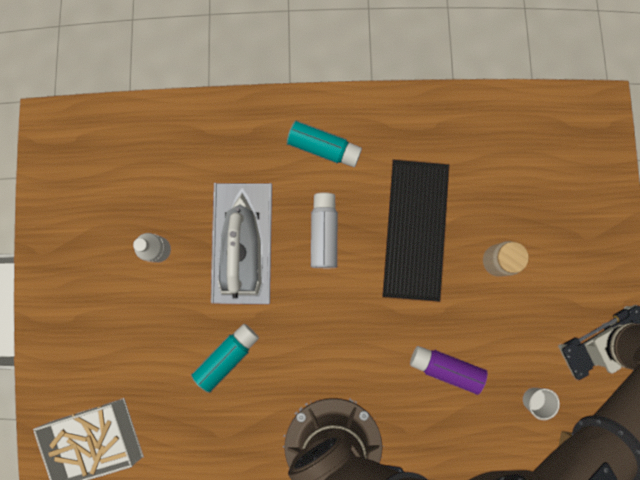

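The top view shows the grey can at about (323,232) with its cap away from the robot. The mat is to its right with centre about (416,230), the iron is left at (240,245), the jar at (508,258) and the bottle at (150,247). Zooming in to measure.

```bash
python3 - <<'E'
import cv2
t=cv2.imread("pics/top0.png"); s=cv2.imread("pics/scene0.png")
cv2.imwrite("pics/t_can.png",cv2.resize(t[180:280,290:400],None,fx=6,fy=6,interpolation=cv2.INTER_CUBIC)[:600,:800])
cv2.imwrite("pics/s_can.png",cv2.resize(s[225:305,240:350],None,fx=7,fy=7,interpolation=cv2.INTER_CUBIC)[:600,:800])
cv2.imwrite("pics/t_mat.png",cv2.resize(t[150:310,370:540],None,fx=3.7,fy=3.7,interpolation=cv2.INTER_CUBIC)[:600,:800])
E
cat > h.py <<'E'
import numpy as np,cv2
from cell import arm
P={n:arm.camera_params(n) for n in("scene","top")}
def ray(n,uv):
    p=P[n];K=p["camera_matrix"]
    d=(np.array(uv,float)-K[:2,2])/np.array([K[0,0],K[1,1]])
    s=d.copy()
    for _ in range(20): s=d/(1+p["k1"]*(s@s))
    R=cv2.Rodrigues(p["rvec"])[0]
    return -R.T@p["tvec"], R.T@np.array([*s,1.])
def onplane(n,uv,z):
    o,d=ray(n,uv); return o+d*(z-o[2])/d[2]
def tri(a,b):
    o1,d1=ray("top",a);o2,d2=ray("scene",b)
    d1/=np.linalg.norm(d1);d2/=np.linalg.norm(d2)
    t=np.linalg.lstsq(np.c_[d1,-d2],o2-o1,rcond=None)[0]
    p,q=o1+d1*t[0],o2+d2*t[1]
    return (p+q)/2,np.linalg.norm(p-q)
def proj(n,X):
    p=P[n];R=cv2.Rodrigues(p["rvec"])[0];c=R@np.array(X,float)+p["tvec"];s=c[:2]/c[2]
    s=s*(1+p["k1"]*(s@s));return s*p["camera_matrix"][0,0]+p["camera_matrix"][:2,2]
E
```

```text
(no output)
```

View pics/t_can.png

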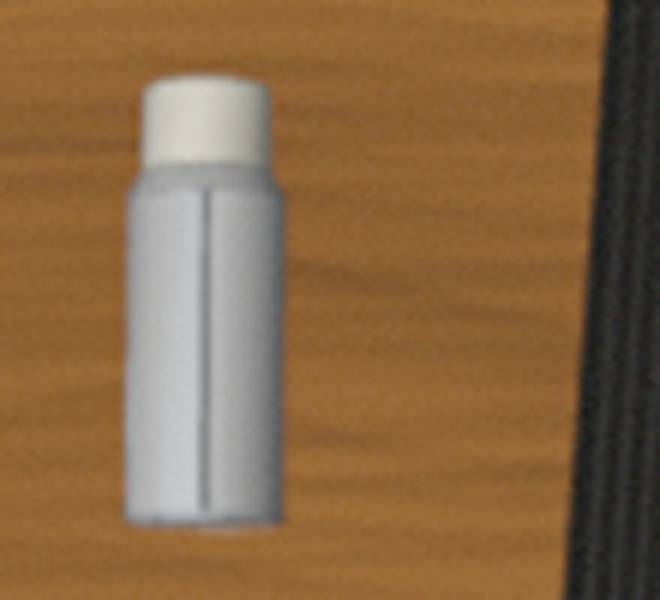

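View pics/s_can.png

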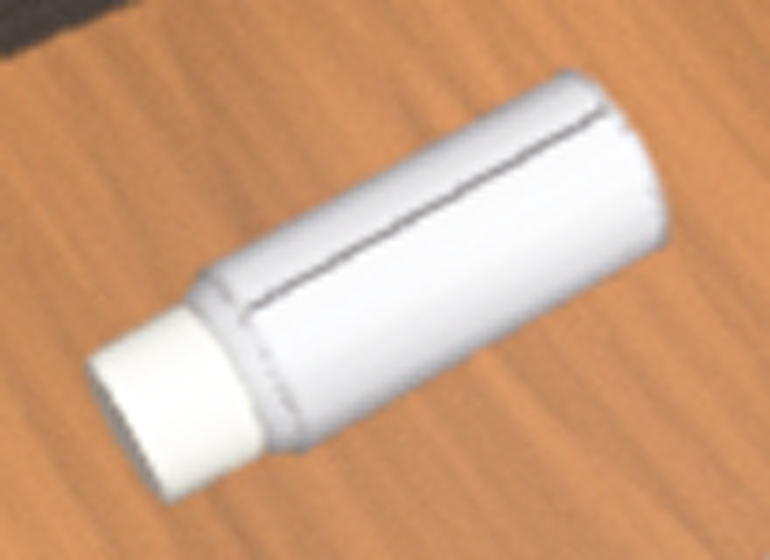

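View pics/t_mat.png

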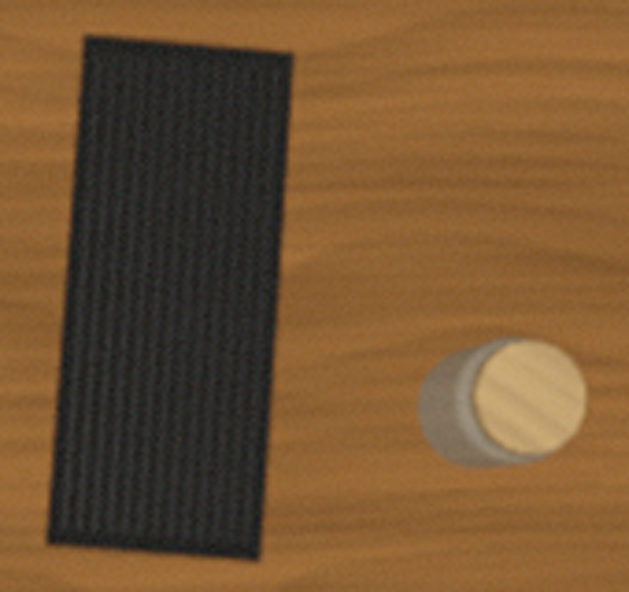

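```bash
python3 - <<'E'
from h import *
np.set_printoptions(precision=4,suppress=True)
a,ea=tri((324.2,210.9),(275.1,268.6)); b,eb=tri((324.0,264.7),(325.8,240.0))
print("seam cap",a,ea,"base",b,eb, np.linalg.norm(a-b), np.arctan2(*(a-b)[[1,0]]))
c=[onplane("top",u,0) for u in((393,159.8),(448.7,164.3),(439.8,300.5),(383.3,296.5))]
print("mat",c, np.mean(c,0)); 
for i in range(4): print(np.linalg.norm(c[i]-c[i-1]))
m=np.array(c); x=(m[0]+m[1]-m[2]-m[3]); print("yaw",np.arctan2(x[1],x[0]))
cs=[onplane("scene",u,0) for u in((186,252),(167,212),(294,162),(318,197))]
print("mat scene",cs,np.mean(cs,0))
# can silhouettes: tangent points near z~.03
for v,(l,r) in {(523):(126,282),(300):(126,284),(187):(130,284)}.items():
    f=lambda x,y:(290+(x+.5)/6-.5,180+(y+.5)/6-.5)
    print(v,onplane("top",f(l,v),.033),onplane("top",f(r,v),.033))
print("cap top edge",onplane("top",f(205,78),.05),"base",onplane("top",f(205,523),.06))
# jar, softener
print("jar lid", tri((508.5+4,257),(224,106)))
print("bottle cap", tri((140,245),(452,413)))
print("iron rest",[onplane("top",u,.0) for u in((214,184),(270,184),(270,303),(211,303))],"handle",tri((235,292),(417,290)))
E
```

```text
seam cap [0.5875 0.005  0.0608] 0.0004950478978599815 base [0.4551 0.0089 0.0604] 0.00047083835305547543 0.13241208365214094 -0.029396666042951023
mat [array([ 0.7259, -0.1776,  0.    ]), array([ 0.7106, -0.3231,  0.    ]), array([ 0.3579, -0.2837,  0.    ]), array([ 0.3726, -0.1393,  0.    ])] [ 0.5417 -0.2309  0.    ]
0.35537398092695743
0.14631047989693477
0.35488525344551514
0.1451609352454717
yaw -0.10980523167292919
mat scene [array([ 0.723 , -0.1837,  0.    ]), array([ 0.7103, -0.3158,  0.    ]), array([ 0.3601, -0.2718,  0.    ]), array([ 0.3745, -0.1379, -0.    ])] [ 0.542  -0.2273 -0.    ]
523 [0.4521 0.0429 0.033 ] [ 0.4503 -0.022   0.033 ]
300 [0.5454 0.0405 0.033 ] [ 0.5435 -0.0256  0.033 ]
187 [0.5931 0.0376 0.033 ] [ 0.5912 -0.027   0.033 ]
cap top edge [0.6354 0.0048 0.05  ] base [0.4499 0.0098 0.06  ]
jar lid (array([ 0.4571, -0.4389,  0.1207]), np.float64(9.806630484763983e-05))
bottle cap (array([0.5091, 0.4393, 0.1436]), np.float64(0.0012238624260324873))
iron rest [array([0.6764, 0.2905, 0.    ]), array([0.6713, 0.1437, 0.    ]), array([0.364 , 0.1499, 0.    ]), array([0.3675, 0.3021, 0.    ])] handle (array([0.3908, 0.2261, 0.099 ]), np.float64(0.008465060941489362))
```

```bash
cat >> h.py <<'E'
def rel(target,yaw):
    """dp and rotation in present tool axes for TCP target and tool-x yaw (tool straight down)"""
    s=arm.observe(); R=cv2.Rodrigues(np.array(s["ee_rot"]))[0]
    c,sn=np.cos(yaw),np.sin(yaw)
    T=np.array([[c,sn,0],[sn,-c,0],[0,0,-1.]])
    return R.T@(np.array(target)-s["position"]), cv2.Rodrigues(R.T@T)[0].ravel()
def st():
    s=arm.observe(); R=cv2.Rodrigues(np.array(s["ee_rot"]))[0]
    print("t %.2f"%s["clock"],"p",s["position"].round(4),"F",s["force"].round(2),"w",round(s["width"],3),"toolx",R[:,0].round(3),"tooly",R[:,1].round(3),"toolz",R[:,2].round(3))
E
python3 - <<'E'
from h import *
np.set_printoptions(precision=4,suppress=True)
st(); print(rel((.518,.015,.2),-.03))
E
```

```text
t 0.10 p [ 0.2704 -0.563   0.226 ] F [-1.21 -0.06 -0.47] w 0.997 toolx [ 0.433 -0.901 -0.001] tooly [-0.901 -0.433  0.   ] toolz [-0.001  0.001 -1.   ]
(array([-0.4138, -0.4734,  0.0266]), array([-0.0007,  0.0013, -1.0931]))
```

```bash
python3 -m pendant '[{"dp":[-0.02,-0.02,0],"rotation":[0,0,-0.08],"fingers":-0.3},{"dp":[-0.05,-0.06,0],"rotation":[0,0,-0.17],"fingers":-0.3},{"dp":[-0.09,-0.10,0.005],"rotation":[0,0,-0.27],"fingers":-0.3},{"dp":[-0.13,-0.14,0.005],"rotation":[0,0,-0.37],"fingers":-0.3},{"dp":[-0.165,-0.185,0.01],"rotation":[0,0,-0.47],"fingers":-0.3},{"dp":[-0.20,-0.23,0.01],"rotation":[0,0,-0.57],"fingers":-0.3},{"dp":[-0.235,-0.27,0.015],"rotation":[0,0,-0.67],"fingers":-0.3},{"dp":[-0.27,-0.31,0.015],"rotation":[0,0,-0.77],"fingers":-0.3},{"dp":[-0.31,-0.355,0.02],"rotation":[0,0,-0.87],"fingers":-0.3},{"dp":[-0.345,-0.395,0.02],"rotation":[0,0,-0.96],"fingers":-0.3},{"dp":[-0.38,-0.435,0.025],"rotation":[0,0,-1.03],"fingers":-0.3},{"dp":[-0.40,-0.46,0.025],"rotation":[0,0,-1.08],"fingers":-0.3},{"dp":[-0.414,-0.473,0.027],"rotation":[0,0,-1.093],"fingers":-0.3},{"dp":[-0.414,-0.473,0.027],"rotation":[0,0,-1.093],"fingers":-0.3},{"dp":[-0.414,-0.473,0.027],"rotation":[0,0,-1.093],"fingers":-0.3}]' 20
python3 -c "
from h import *
st();print(rel((.518,.015,.085),-.03))
cv2.imwrite('pics/scene1.png',arm.get_image('scene'))"
```

```text
clock: 1.98
position: [0.5169, 0.0133, 0.1993]
ee_rot: [-3.141, 0.051, 0.002]
force: [0.0, -0.8, 0.8]
width: 0.649
t 1.98 p [0.5169 0.0133 0.1993] F [ 0.01 -0.79  0.82] w 0.649 toolx [ 0.999 -0.032 -0.002] tooly [-0.032 -0.999 -0.   ] toolz [-0.002  0.    -1.   ]
(array([ 0.0011762 , -0.00171604,  0.11432819]), array([-0.0001708 ,  0.00154811, -0.00247334]))
```

View pics/scene1.png

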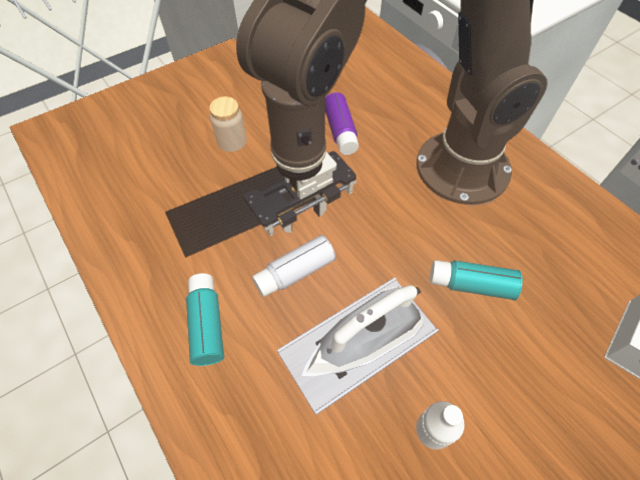

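The tool is above the can with the jaws along its axis. In the scene view the finger tips are at (270,232) and (322,211), above the can at (300,265). Lowering now.

```bash
python3 -m pendant '[{"dp":[0.001,-0.002,0.03],"rotation":[0,0,0],"fingers":-0.3},{"dp":[0.001,-0.002,0.07],"rotation":[0,0,0],"fingers":-0.3},{"dp":[0.001,-0.002,0.10],"rotation":[0,0,0],"fingers":-0.3},{"dp":[0.001,-0.002,0.115],"rotation":[0,0,0],"fingers":-0.3},{"dp":[0.001,-0.002,0.12],"rotation":[0,0,0],"fingers":-0.3},{"dp":[0.001,-0.002,0.12],"rotation":[0,0,0],"fingers":-0.3}]'
python3 -c "
from h import *
st()
cv2.imwrite('pics/scene2.png',arm.get_image('scene')[150:350,180:440].repeat(3,0).repeat(3,1))"
```

```text
clock: 2.78
position: [0.5184, 0.015, 0.08]
ee_rot: [-3.141, 0.052, 0.001]
force: [-0.4, 0.2, -0.7]
width: 0.649
t 2.77 p [0.5184 0.015  0.08  ] F [-0.39  0.19 -0.73] w 0.649 toolx [ 0.999 -0.033 -0.   ] tooly [-0.033 -0.999 -0.   ] toolz [-0.  0. -1.]
```

View pics/scene2.png

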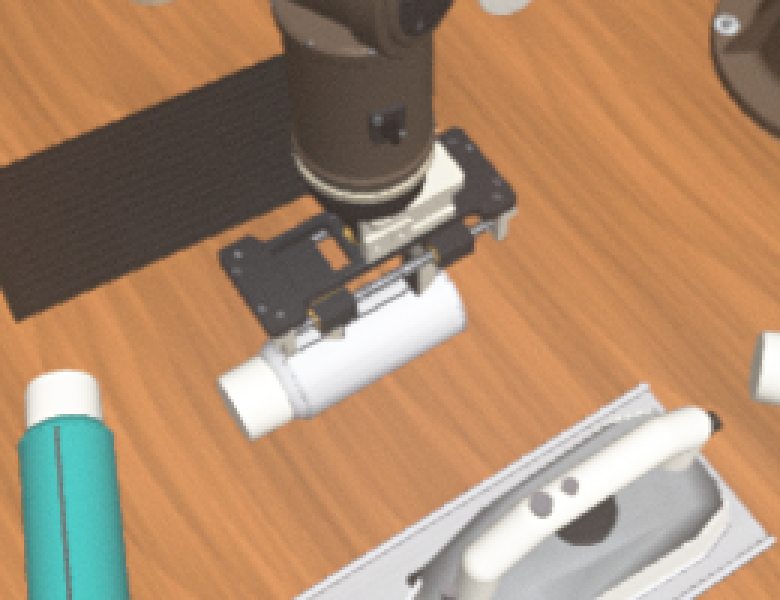

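```bash
python3 -m pendant '[{"dp":[0,0,0.006],"rotation":[0,0,0],"fingers":-0.3},{"dp":[0,0,0.011],"rotation":[0,0,0],"fingers":-0.3},{"dp":[0,0,0.013],"rotation":[0,0,0],"fingers":-0.3},{"dp":[0,0,0.0135],"rotation":[0,0,0],"fingers":-0.3}]'
python3 -m pendant '[{"dp":[0,0,0.001],"rotation":[0,0,0],"fingers":-0.3},{"dp":[0,0,0.0015],"rotation":[0,0,0],"fingers":-0.3}]'
```

```text
clock: 3.32
position: [0.5185, 0.0151, 0.0667]
ee_rot: [-3.141, 0.052, 0.0]
force: [-0.1, -0.4, -0.4]
width: 0.649
clock: 3.58
position: [0.5187, 0.0153, 0.066]
ee_rot: [-3.141, 0.052, -0.001]
force: [-4.4, -0.6, 15.0]
width: 0.649
```

```bash
python3 -m pendant '[{"dp":[0,0.004,0.0006],"rotation":[0,0,0],"fingers":-0.3},{"dp":[0,0.012,0.0006],"rotation":[0,0,0],"fingers":-0.3},{"dp":[0,0.024,0.0006],"rotation":[0,0,0],"fingers":-0.3},{"dp":[0,0.042,-0.010],"rotation":[0,0,0],"fingers":-0.3},{"dp":[0,0.055,-0.03],"rotation":[0,0,0],"fingers":-0.3},{"dp":[0,0.055,-0.04],"rotation":[0,0,0],"fingers":-0.3},{"dp":[0,0.055,-0.05],"rotation":[0,0,0],"fingers":-0.3},{"dp":[0,0.055,-0.05],"rotation":[0,0,0],"fingers":-0.3}]'
python3 -c "
from h import *
st()
cv2.imwrite('pics/top3.png',arm.get_image('top')[130:330,200:460].repeat(3,0).repeat(3,1))
cv2.imwrite('pics/scene3.png',arm.get_image('scene')[150:350,180:440].repeat(3,0).repeat(3,1))"
```

```text
clock: 4.58
position: [0.5173, -0.0388, 0.1165]
ee_rot: [-3.141, 0.05, -0.003]
force: [0.2, -0.3, -0.6]
width: 0.649
t 4.58 p [ 0.5173 -0.0388  0.1165] F [ 0.18 -0.27 -0.62] w 0.649 toolx [ 0.999 -0.032  0.002] tooly [-0.032 -0.999 -0.   ] toolz [ 0.002  0.    -1.   ]
```

View pics/scene3.png

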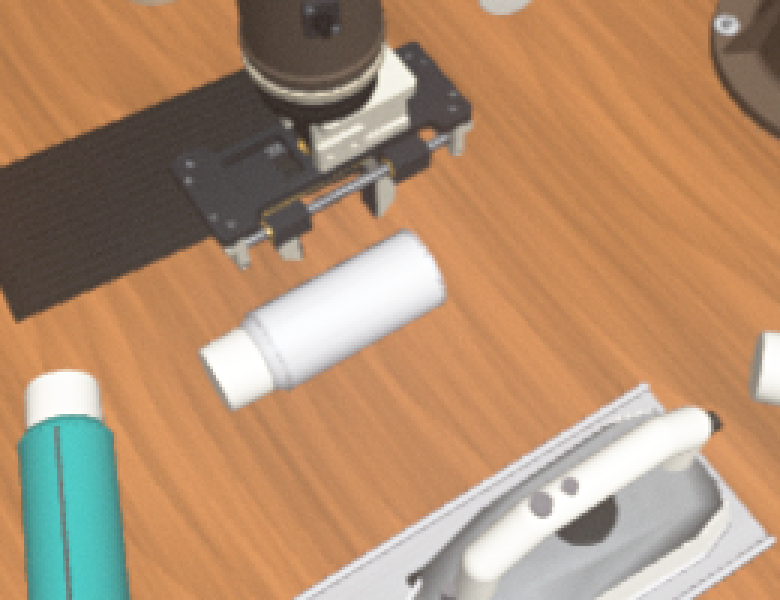

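View pics/top3.png

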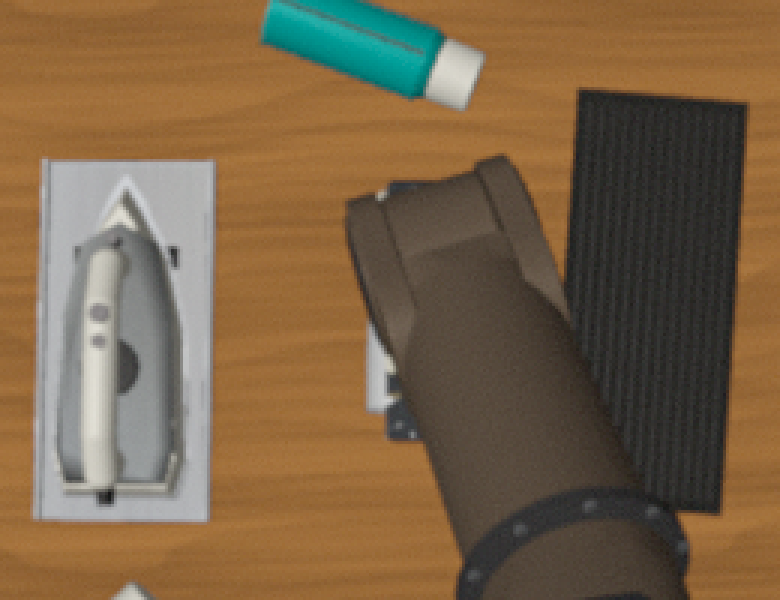

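```bash
cat >> h.py <<'E'
from scipy.optimize import minimize
TH=np.linspace(0,2*np.pi,40)
def sil(n,q):
    x,y,yaw=q; c,s=np.cos(yaw),np.sin(yaw); m=np.zeros((480,640),np.uint8)
    for r,a,b in((.033,-.07,.063),(.027,.066,.114)):
        pts=[]
        for u in(a,b):
            for t in TH:
                ly=r*np.cos(t); pts.append(proj(n,(x+c*u-s*ly,y+s*u+c*ly,.033+r*np.sin(t))))
        h=cv2.convexHull(np.array(pts,np.float32)*16).astype(np.int32)
        cv2.fillConvexPoly(m,h,255,cv2.LINE_8,4)
    return m
def mask(n,im,q,pad=30):
    g=sil(n,q); roi=cv2.dilate(g,np.ones((pad,pad)))
    hsv=cv2.cvtColor(im,cv2.COLOR_BGR2HSV)
    m=((hsv[...,1]<60)&(hsv[...,2]>100)&(roi>0)).astype(np.uint8)
    m=cv2.morphologyEx(m,cv2.MORPH_OPEN,np.ones((3,3)))
    k,l,s,c=cv2.connectedComponentsWithStats(m)
    return l==1+np.argmax(s[1:,4])
def fit(n,im,q):
    m=mask(n,im,q)
    def f(p):
        a=sil(n,p)>0; return -(a&m).sum()/(a|m).sum()
    best=None
    for k in range(3):
        r=minimize(f,q,method="Nelder-Mead",options=dict(initial_simplex=np.array(q)+np.array([[0,0,0],[.01,0,0],[0,.01,0],[0,0,.06]])*(1 if k<1 else .5)))
        q=r.x
    return q,-r.fun
E
cat > m.py <<'E'
import sys
from h import *
q=[float(a) for a in sys.argv[1:4]]
t0=arm.observe()["clock"]; im=arm.get_image("scene"); st()
tag="%.2f"%t0; cv2.imwrite(f"pics/s{tag}.png",im)
r=fit("scene",im,q); print(r)
o=im.copy(); cs,_=cv2.findContours(sil("scene",r[0]),cv2.RETR_EXTERNAL,cv2.CHAIN_APPROX_NONE); cv2.drawContours(o,cs,-1,(0,0,255),1)
cv2.imwrite("pics/fit%s.png"%tag,cv2.resize(o[140:340,160:420],None,fx=3,fy=3)); print("pics/fit%s.png"%tag)
E
python3 - <<'E'
from h import *
print(fit("scene",cv2.imread("pics/scene0.png"),[.52,.008,-.03]))
print(fit("top",cv2.imread("pics/top0.png"),[.52,.008,-.03]))
E
python3 m.py .52 -.03 -.03
```

```text
(array([ 0.52345981,  0.0093053 , -0.0266617 ]), np.float64(0.9393694421988682))
(array([ 0.52089288,  0.00755558, -0.01619106]), np.float64(0.9231958762886598))
t 4.72 p [ 0.5166 -0.0392  0.1155] F [-1.4  -0.72  0.65] w 0.651 toolx [ 0.999 -0.032 -0.   ] tooly [-0.032 -0.999 -0.   ] toolz [-0.  0. -1.]
(array([ 0.52006439, -0.01881797, -0.01480043]), np.float64(0.9341887417218543))
pics/fit4.67.png
```

```bash
python3 -m pendant '[{"dp":[0.002,-0.01,0],"rotation":[0,0,0],"fingers":-0.3},{"dp":[0.002,-0.02,0],"rotation":[0,0,0],"fingers":-0.3},{"dp":[0.002,-0.02,0.0],"rotation":[0,0,0],"fingers":-0.3}]'; python3 m.py .52 -.03 -.03
```

```text
clock: 5.1
position: [0.5192, -0.0176, 0.1155]
ee_rot: [-3.14, 0.047, 0.001]
force: [-0.1, -1.1, -0.3]
width: 0.648
t 5.15 p [ 0.5192 -0.0185  0.1154] F [-0.15 -1.2   0.23] w 0.647 toolx [ 1.    -0.031 -0.   ] tooly [-0.031 -1.    -0.   ] toolz [-0.  0. -1.]
(array([ 0.52135008, -0.01947799, -0.02483684]), np.float64(0.8659323965058868))
pics/fit5.10.png
```

View pics/fit4.67.png

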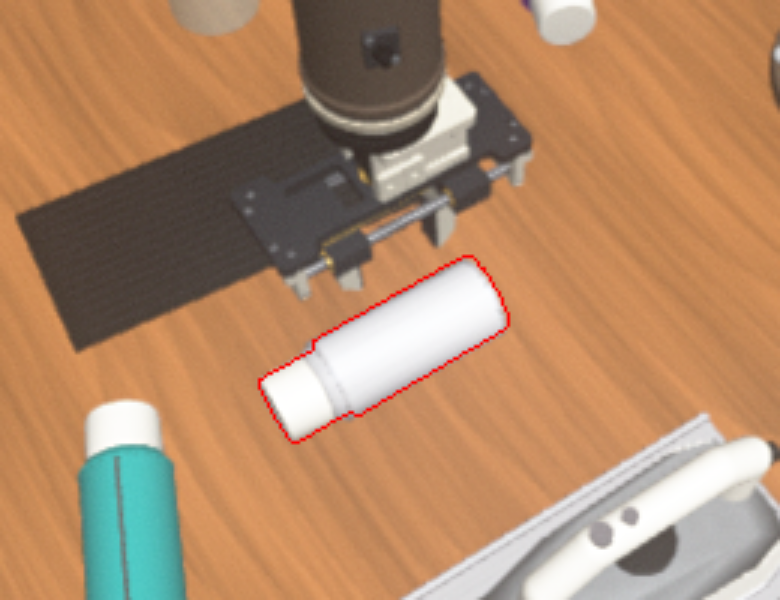

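```bash
python3 -m pendant '[{"dp":[0.001,-0.006,0.02],"rotation":[0,0,0],"fingers":-0.3},{"dp":[0.001,-0.006,0.04],"rotation":[0,0,0],"fingers":-0.3},{"dp":[0.001,-0.006,0.048],"rotation":[0,0,0],"fingers":-0.3},{"dp":[0.001,-0.006,0.050],"rotation":[0,0,0],"fingers":-0.3},{"dp":[0.001,-0.006,0.050],"rotation":[0,0,0],"fingers":-0.3}]'
python3 -c "
from h import *
st()"
```

```text
clock: 5.78
position: [0.5199, -0.0126, 0.0662]
ee_rot: [3.141, -0.048, -0.002]
force: [-4.6, -0.2, 6.7]
width: 0.653
t 5.78 p [ 0.5199 -0.0126  0.0662] F [-4.56 -0.23  6.71] w 0.653 toolx [ 1.    -0.031 -0.001] tooly [-0.031 -1.     0.   ] toolz [-0.001 -0.    -1.   ]
```

```bash
python3 -m pendant '[{"dp":[0,0.007,0.0007],"rotation":[0,0,0],"fingers":-0.3},{"dp":[0,0.027,0.0007],"rotation":[0,0,0],"fingers":-0.3},{"dp":[0,0.053,-0.012],"rotation":[0,0,0],"fingers":-0.3},{"dp":[0,0.075,-0.035],"rotation":[0,0,0],"fingers":-0.3},{"dp":[0,0.09,-0.045],"rotation":[0,0,0],"fingers":-0.3},{"dp":[0,0.10,-0.05],"rotation":[0,0,0],"fingers":-0.3},{"dp":[0,0.11,-0.05],"rotation":[0,0,0],"fingers":-0.3},{"dp":[0,0.12,-0.05],"rotation":[0,0,0],"fingers":-0.3},{"dp":[0,0.12,-0.05],"rotation":[0,0,0],"fingers":-0.3},{"dp":[0,0.12,-0.05],"rotation":[0,0,0],"fingers":-0.3},{"dp":[0,0.12,-0.05],"rotation":[0,0,0],"fingers":-0.3}]'; python3 m.py .52 -.08 -.02
python3 m.py .52 -.08 -.02
```

```text
clock: 7.15
position: [0.5162, -0.1319, 0.1161]
ee_rot: [-3.141, 0.047, 0.002]
force: [-0.2, -1.1, -0.1]
width: 0.649
t 7.20 p [ 0.5163 -0.132   0.1161] F [-0.07  0.69  0.69] w 0.649 toolx [ 1.    -0.03  -0.001] tooly [-0.03 -1.   -0.  ] toolz [-0.001  0.    -1.   ]
(array([ 0.52236135, -0.07575792, -0.04591733]), np.float64(0.935930735930736))
pics/fit7.15.png
t 7.25 p [ 0.5163 -0.1321  0.1161] F [-0.02  0.79  1.02] w 0.653 toolx [ 1.    -0.03  -0.001] tooly [-0.03 -1.    0.  ] toolz [-0.001 -0.    -1.   ]
(array([ 0.52236135, -0.07575792, -0.04591733]), np.float64(0.9367965367965368))
pics/fit7.20.png
```

```bash
python3 -m pendant '[{"dp":[0.003,-0.03,0],"rotation":[0,0,0],"fingers":-0.3},{"dp":[0.005,-0.057,0.0],"rotation":[0,0,0],"fingers":-0.3},{"dp":[0.005,-0.063,0.02],"rotation":[0,0,0],"fingers":-0.3},{"dp":[0.005,-0.063,0.04],"rotation":[0,0,0],"fingers":-0.3},{"dp":[0.005,-0.063,0.0485],"rotation":[0,0,0],"fingers":-0.3},{"dp":[0.005,-0.063,0.0505],"rotation":[0,0,0],"fingers":-0.3},{"dp":[0.005,-0.063,0.0507],"rotation":[0,0,0],"fingers":-0.3}]'
python3 m.py .522 -.075 -.03
```

```text
clock: 8.12
position: [0.5227, -0.0692, 0.0661]
ee_rot: [3.141, -0.047, -0.003]
force: [-4.1, 0.3, 8.0]
width: 0.648
t 8.18 p [ 0.5227 -0.0693  0.0661] F [-4.   -0.35  7.1 ] w 0.651 toolx [ 1.    -0.03  -0.002] tooly [-0.03 -1.    0.  ] toolz [-0.002 -0.    -1.   ]
(array([ 0.52122108, -0.07604056, -0.02503366]), np.float64(0.866895663374839))
pics/fit8.12.png
```

```bash
python3 -m pendant '[{"dp":[0,0.008,0.0007],"rotation":[0,0,0],"fingers":-0.3},{"dp":[0,0.031,0.0007],"rotation":[0,0,0],"fingers":-0.3},{"dp":[0,0.061,-0.012],"rotation":[0,0,0],"fingers":-0.3},{"dp":[0,0.085,-0.035],"rotation":[0,0,0],"fingers":-0.3},{"dp":[0,0.10,-0.045],"rotation":[0,0,0],"fingers":-0.3},{"dp":[0,0.11,-0.05],"rotation":[0,0,0],"fingers":-0.3},{"dp":[0,0.12,-0.05],"rotation":[0,0,0],"fingers":-0.3},{"dp":[0,0.14,-0.05],"rotation":[0,0,0],"fingers":-0.3},{"dp":[0,0.14,-0.05],"rotation":[0,0,0],"fingers":-0.3},{"dp":[0,0.14,-0.05],"rotation":[0,0,0],"fingers":-0.3},{"dp":[0,0.14,-0.05],"rotation":[0,0,0],"fingers":-0.3},{"dp":[0,0.14,-0.05],"rotation":[0,0,0],"fingers":-0.3}]'; python3 m.py .52 -.14 -.03
python3 m.py .52 -.14 -.03
```

```text
clock: 9.68
position: [0.5187, -0.2087, 0.1162]
ee_rot: [3.141, -0.046, -0.003]
force: [0.8, 0.1, 0.3]
width: 0.648
t 9.72 p [ 0.5187 -0.2087  0.1162] F [-0.56 -0.63 -0.38] w 0.654 toolx [ 1.    -0.03  -0.002] tooly [-0.03 -1.    0.  ] toolz [-0.002 -0.    -1.   ]
(array([ 0.51655602, -0.1509094 , -0.03404027]), np.float64(0.9702517162471396))
pics/fit9.68.png
t 9.78 p [ 0.5187 -0.2089  0.1162] F [ 0.16  0.66 -0.74] w 0.649 toolx [ 1.    -0.03  -0.002] tooly [-0.03 -1.    0.  ] toolz [-0.002 -0.    -1.   ]
(array([ 0.51655425, -0.15063263, -0.03005348]), np.float64(0.969807868252516))
pics/fit9.72.png
```

```bash
python3 -m pendant '[{"dp":[0.0,-0.03,0],"rotation":[0,0,0],"fingers":-0.3},{"dp":[0.001,-0.058,0.0],"rotation":[0,0,0],"fingers":-0.3},{"dp":[0.001,-0.065,0.02],"rotation":[0,0,0],"fingers":-0.3},{"dp":[0.001,-0.065,0.04],"rotation":[0,0,0],"fingers":-0.3},{"dp":[0.001,-0.065,0.0485],"rotation":[0,0,0],"fingers":-0.3},{"dp":[0.001,-0.065,0.0505],"rotation":[0,0,0],"fingers":-0.3},{"dp":[0.001,-0.065,0.0508],"rotation":[0,0,0],"fingers":-0.3}]'
python3 m.py .518 -.15 -.03
```

```text
clock: 10.65
position: [0.5211, -0.1442, 0.0661]
ee_rot: [3.14, -0.047, -0.004]
force: [-4.4, 0.5, 8.1]
width: 0.65
t 10.70 p [ 0.5211 -0.1442  0.0662] F [-4.5   0.61  6.52] w 0.653 toolx [ 1.    -0.03  -0.002] tooly [-0.03  -1.     0.001] toolz [-0.002 -0.001 -1.   ]
(array([ 0.51692633, -0.15207435, -0.0137033 ]), np.float64(0.8742565845369583))
pics/fit10.65.png
```

```bash
python3 -m pendant '[{"dp":[0,0.008,0.0007],"rotation":[0,0,0],"fingers":-0.3},{"dp":[0,0.0315,0.0007],"rotation":[0,0,0],"fingers":-0.3},{"dp":[0,0.062,-0.012],"rotation":[0,0,0],"fingers":-0.3},{"dp":[0,0.085,-0.035],"rotation":[0,0,0],"fingers":-0.3},{"dp":[0,0.095,-0.055],"rotation":[0,0,0],"fingers":-0.3},{"dp":[0,0.095,-0.07],"rotation":[0,0,0],"fingers":-0.3},{"dp":[0,0.09,-0.085],"rotation":[0,0,0],"fingers":-0.3},{"dp":[0,0.08,-0.10],"rotation":[0,0,0],"fingers":-0.3},{"dp":[0,0.07,-0.12],"rotation":[0,0,0],"fingers":-0.3},{"dp":[0,0.05,-0.13],"rotation":[0,0,0],"fingers":-0.3},{"dp":[0,0.03,-0.13],"rotation":[0,0,0],"fingers":-0.3},{"dp":[0,0.0,-0.13],"rotation":[0,0,0],"fingers":-0.3}]'; python3 m.py .52 -.228 -.03
python3 m.py .52 -.228 -.03; python3 -c "
from h import *
cv2.imwrite('pics/top9.png',arm.get_image('top'))"
```

```text
clock: 12.2
position: [0.5209, -0.1426, 0.1955]
ee_rot: [3.14, -0.048, -0.005]
force: [0.5, -0.2, 0.0]
width: 0.653
t 12.25 p [ 0.5212 -0.137   0.1957] F [-0.1   4.79  0.67] w 0.651 toolx [ 1.    -0.025 -0.003] tooly [-0.025 -1.    -0.002] toolz [-0.003  0.002 -1.   ]
(array([ 0.51477005, -0.22609614, -0.03230103]), np.float64(0.9401005944215821))
pics/fit12.20.png
t 12.30 p [ 0.5213 -0.1386  0.1957] F [0.24 0.19 0.02] w 0.649 toolx [ 1.    -0.024 -0.003] tooly [-0.024 -1.    -0.001] toolz [-0.003  0.001 -1.   ]
(array([ 0.51453682, -0.22596882, -0.03462109]), np.float64(0.951874132346136))
pics/fit12.25.png
```

View pics/top9.png

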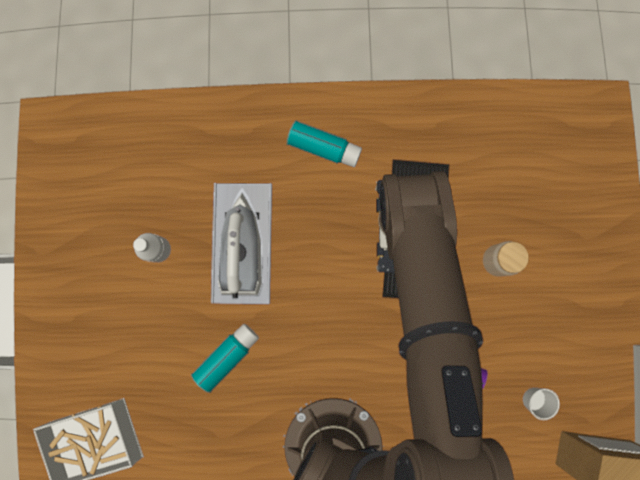

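The can reads y ≈ -0.226 in the scene view, but the arm hides it from the top camera. Moving the arm clear to check.

```bash
python3 -m pendant '[{"dp":[0,-0.03,-0.02],"rotation":[0,0,0],"fingers":-0.3},{"dp":[0,-0.07,-0.03],"rotation":[0,0,0],"fingers":-0.3},{"dp":[0,-0.11,-0.04],"rotation":[0,0,0],"fingers":-0.3},{"dp":[0,-0.15,-0.04],"rotation":[0,0,0],"fingers":-0.3},{"dp":[0,-0.18,-0.04],"rotation":[0,0,0],"fingers":-0.3},{"dp":[0,-0.20,-0.04],"rotation":[0,0,0],"fingers":-0.3},{"dp":[0,-0.20,-0.04],"rotation":[0,0,0],"fingers":-0.3},{"dp":[0,-0.20,-0.04],"rotation":[0,0,0],"fingers":-0.3}]'; python3 m.py .515 -.226 -.03
python3 -c "
from h import *
im=arm.get_image('top');cv2.imwrite('pics/top10.png',im)
print(fit('top',im,[.515,-.226,-.03]))"
```

```text
clock: 13.35
position: [0.5264, 0.0576, 0.2352]
ee_rot: [3.14, -0.042, -0.006]
force: [0.4, -0.2, -0.8]
width: 0.648
t 13.40 p [0.5265 0.0574 0.2353] F [-1.04  0.1   0.27] w 0.648 toolx [ 1.    -0.028 -0.004] tooly [-0.028 -1.     0.001] toolz [-0.004 -0.001 -1.   ]
(array([ 0.51453321, -0.22570846, -0.03432665]), np.float64(0.9407265774378585))
pics/fit13.35.png
(array([ 0.51227885, -0.22595118, -0.05110916]), np.float64(0.9326478149100257))
```

View pics/top10.png

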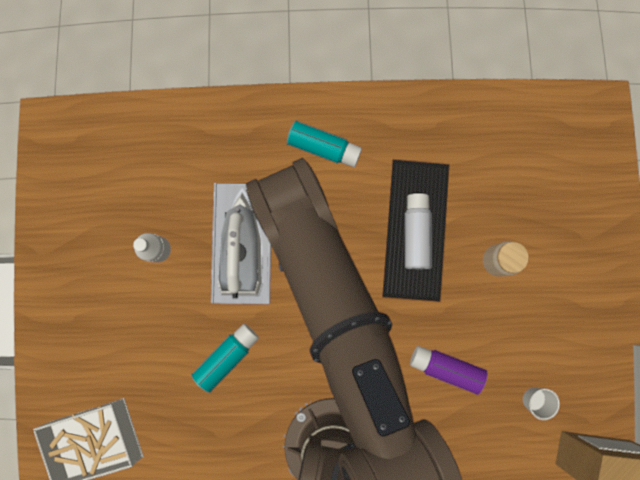

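The can lies at (418,232), well inside the mat on all sides. Its pose matches the fit taken a second earlier, and the jar and bottle are at the same pixels as at the start. Handing in.

```bash
python3 -c "
from h import *
st(); print(arm.sign_off())"
```

```text
t 13.45 p [0.5265 0.0575 0.2354] F [ 0.39 -1.12 -0.51] w 0.652 toolx [ 1.    -0.028 -0.004] tooly [-0.028 -1.     0.001] toolz [-0.004 -0.001 -1.   ]
the job is handed in; nothing more can be done
None
```

The can is lying still with its whole length on the drip mat, and I handed the job in at 13.45 s. I rolled it there in four short pushes on its top with both fingertips. After each push I lifted off and let it coast 14 to 60 mm. The highest contact force I read between moves was about 15 N.

**Can position:** the last pictures put it at about (0.513, -0.226), against a mat centre of (0.542, -0.231). That leaves roughly 30 mm or more to the nearest mat edge. The scene-camera fits from 12.2 s to 13.4 s agree within 1 mm, so it had stopped.

**Other objects:** the jar and the bottle stand at the same pixels as at the start. The arm was clear at z = 0.235 m, with nothing touching it.

**Disagreements:**
- The two cameras differ by about 2 mm in position and 0.02 rad in can yaw.
- The mat measured about 355 × 146 mm instead of 360 × 150 mm.
- The can's top measured about 61 mm high by triangulation, but the fingers touched it at 66 mm, as the task text gives.

None of these is large enough to matter against the margins on the mat.

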